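# Blow through the long-nozzled air gun at the puppet carver's bench

## Task

Two air guns lie clamped on their sides on the carver's bench. Blow out the one with the long thin nozzle: squeeze its trigger all the way in against the grip, keep it in for about a second, then let go so that it springs fully back out. Leave the trigger of the short-nozzled gun alone.

Things in the scene. Friction and masses are not known exactly. Their poses are not given: they have to be found in the camera images.
- long_gun_squeeze (a point): Long-nozzled gun (mm: thin steel tube 115 x 9 dia.), fixed on its side, 65 above table, yaw to 25 deg. Point: mid-height, midway between grip's back and trigger's front when fully in. x: nozzle direction, z up, y to the gun's head. Fixed grip x -15..5, y -59..55, 28 high. Head x -22..58, y 53..87, z to 20; nozzle at y 70. Cradle board top z -51; post under grip y -55..-35.
- long_trigger (a joint): Its trigger (mm): steel lever 8 thick, 20 high, 83 long, in front of the grip, on a vertical hinge at point x 11, y 45, running to -y. rad: 0 sprung out (front face at y 0: x 29, y -11: x 33; tip x 40, y -35), 0.30 fully in (front x 15, 2 off the grip). Push it to -x: 3.5 N to start, 9.5 N fully in. Fingers centred on x 0, opening 80+, clear both; centred farther forward they jam on the grip first.
- short_gun_squeeze (a point): The same point and axes on the other gun, alike and in a like cradle but with a stubby flared nozzle 26 mm long, widening from 16 to 30 mm. The two guns stand left and right of each other, either way round. Leave its trigger alone.
- short_trigger (a joint): Trigger of the short-nozzled gun, the same lever and spring: 0 out, 0.30 fully in. To be left alone.

How it is judged:
By the outcome, as a careful person would: the job done as asked, in the order asked, and still so for the second after the job is handed in, with the robot touching nothing.
It also fails if it takes over 32 s, if anything falls off the work surface, if the arm or the gripper's body presses on something with over 40 N, if the wrist force passes 120 N, or if a joint passes its speed limit or range.

## Robot

A 7-joint arm with a two-finger parallel gripper is mounted at the origin on the work surface. World frame = base frame: x ahead of the robot, y to its left, z up, the work surface at z = 0. Lengths are in m, angles in rad, forces in N, time in s.
With the tool pointing down it reaches from about 0.425 to 0.925 m from the base axis. Payload 6.8 kg.
Tool frame: the origin (TCP) lies at the very end of the fingers, on their centre line; the grasp point (between the pads) lies 19 mm behind it; z points along the fingers, y is the direction in which the jaws open and shut (so a half turn about z gives the same grasp; the last joint's range is limited). The gripper opens to 85 mm and grips with 20 to 120 N. Pads are 22 mm wide; open, the fingers measure 114 mm over their backs; the gripper's body (76 mm by 85 mm) begins 54 mm behind the grasp point. The pads swing forward as they close: fully open they stand 13 mm farther back than shut.
Start: joints at [1.035, 0.477, 0.022, 1.555, -0.011, 1.109, -0.083], TCP at [0.28, -0.614, 0.231] pointing down, gripper open.
Joint ranges: [-2.96, 2.96], [-0.34, 2.1], [-1.41, 1.46], [0.24, 2.44], [-1.37, 4.51], [0.17, 1.92], [-2.96, 2.96]. Speed limits (rad/s): [2.39, 2.39, 3.14, 3.14, 3.14, 3.14, 3.14].

## Interface

Orientations are given as a unit quaternion [w, x, y, z].
In Python, from station import bot gives the robot as it stands.
- The arm moves only by the tool move_arm, never from a script. Its argument "commands" is text: rows parted by semicolons, each of 7 numbers parted by spaces: the opening, from 0 (shut) to 1 (fully open), then the shift along the tool's x, y, z in cm, then the turn, a rotation vector about the tool's x, y, z in degrees. In form: gripper tx ty tz rx ry rz; .... A call has 1 to 12 rows; each row shifts and turns the commanded pose from where the row before left it, along the tool's axes as they then stand; what a row does not reach is not made up. A row lasts 1/12 s, in which the tool goes at most 41.7 mm and 7.16 degrees, less where a joint would pass 70% of its speed; a pose out of reach is approached as far as the arm can. A call with a gripper value outside its range is refused whole. The fingers move at their own pace and stop on an object; "force" is the grip in N (left out, the last holds). Time passes only in rows, so rows that do not move let the fingers close. It gives the time, the measured TCP pose, the force and the opening at its end, in the units of the state.
- bot.get_obs(): the state, without advancing time (a new reading comes with each control period).
- bot.read_camera(name): name is "side" or "top"; returns a dict with "img" (420x560x3 uint8, red, green, blue), "K" (3x3 intrinsics, pixels), "rvec" (rotation vector, rad) and "tvec" (3), from world to camera coordinates, as OpenCV has them. Camera axes: x right, y down, z forward; pixel columns grow to the right and rows downward; lengths in m; the calibration is good to about 2 mm. A picture is of the moment at which its call begins. There is no depth.
- bot.hand_in(): hands the job in, once; it reports no verdict.
The state is a dict: "t": time; "q": joint angles; "joint_vel": joint speeds; "joint_torque": joint torques, N m; "eef_pos": TCP position; "tool_rot": TCP orientation; "contact_force": force on the tool from outside, world axes, zero at the start; "torque": the same for the moment, N m; "gripper_width": opening from 0.0 (shut) to 1.0 (fully open).
Only numpy, scipy, OpenCV 4.12 (cv2) and the standard library are available. Lean on these libraries where they do the work, as an engineer would, in place of code of your own. Each camera call takes 0.05 s, during which the arm holds its last target. There are 200 camera calls.

## Working session

There is one attempt and no reset: what is moved stays moved. The work goes in short steps, Python scripts to look and compute and a tool call to move; the robot and the scene stay as the last step left them, time stands still between calls to the robot, and variables do not carry over. Pictures are saved under pics/ and viewed, about 8 in all and at most 12, crops included, and the job is handed in when it is done.

Besides the shell and the picture viewer there is one more tool, called after "Call:" as a command line: name --argument value ..., lists and objects as JSON in quotes. move_arm: Moves the arm, as the interface text tells. Its arguments: {"type":"object","properties":{"commands":{"type":"string"},"force":{"type":"number"}},"required":["commands"]}

```bash
mkdir -p pics; cat > h.py <<'E'
from station import bot
import numpy as np, cv2
def cam(n):
    c=bot.read_camera(n); R=cv2.Rodrigues(np.array(c["rvec"],float))[0]
    return c["img"],np.array(c["K"],float),R,np.array(c["tvec"],float).ravel()
def ray(c,uv,z):
    _,K,R,t=c; o=-R.T@t; d=R.T@np.linalg.inv(K)@np.array([uv[0],uv[1],1.]); return o+d*(z-o[2])/d[2]
def proj(c,p):
    _,K,R,t=c; q=K@(R@np.array(p)+t); return q[:2]/q[2]
def tri(c1,u1,c2,u2):
    P=[c[1]@np.c_[c[2],c[3]] for c in(c1,c2)]
    X=cv2.triangulatePoints(P[0],P[1],np.array(u1,float).reshape(2,1),np.array(u2,float).reshape(2,1)); return (X[:3]/X[3]).ravel()
E
python3 - <<'E'
from h import *
for n in("top","side"):
    c=cam(n); cv2.imwrite(f"pics/{n}0.png",c[0][:,:,::-1]); print(n,"cam at",-c[2].T@c[3], c[1][0,0])
print(bot.get_obs())
E
```

```text
top cam at [0.42756934 0.00911813 0.87304729] 463.08291029509155
side cam at [ 0.28928264 -0.55164015  0.56309392] 419.48459659870724
{'t': 0.1, 'q': array([ 1.03491647,  0.47773031,  0.0223644 ,  1.55634089, -0.01150889,
        1.1092779 , -0.08309283]), 'joint_vel': array([-0.00096127, -0.00166096,  0.00040791, -0.00236934,  0.00046439,
        0.00136353, -0.00090833]), 'joint_torque': array([ 5.13493156e-03, -5.97757316e+01,  1.61389802e+00, -2.81951880e+01,
        1.28333573e-02,  5.04910131e-03, -8.71995383e-07]), 'eef_pos': array([ 0.27978922, -0.61370878,  0.23041965]), 'tool_rot': array([-7.80494270e-04,  9.77211872e-01,  2.12264680e-01, -2.31164626e-04]), 'contact_force': array([-0.32989489, -0.46521431,  0.10454487]), 'torque': array([-0.01242966, -0.03204199,  0.0298017 ]), 'gripper_width': 1.000000000454066}
```

View pics/top0.png

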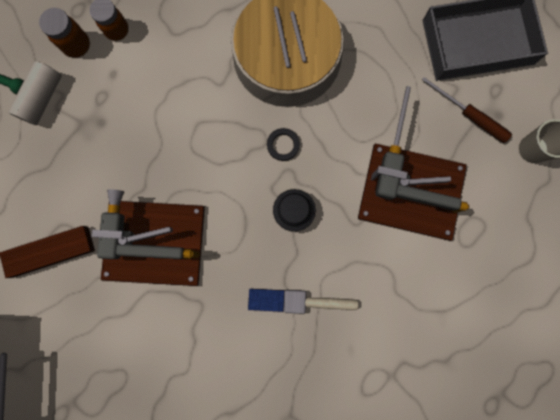

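View pics/side0.png

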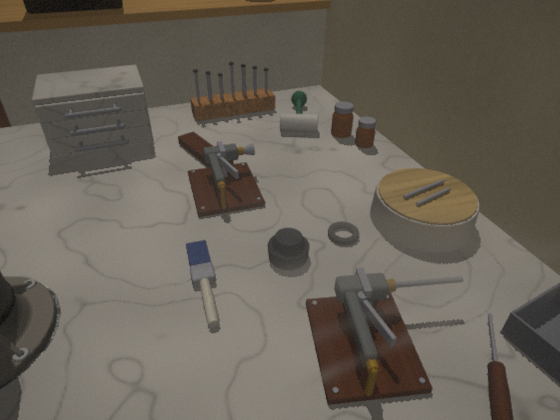

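The long-nozzled gun is on the right in top (grip from about (395,187) to (465,206), nozzle up to (407,90)). In side it is at (365,320) with its nozzle tip at (462,281). I'll zoom in on both.

```bash
python3 - <<'E'
from h import *
a=cv2.imread("pics/top0.png")[80:245,350:480]; b=cv2.imread("pics/side0.png")[255:405,300:470]
a=cv2.resize(a,None,fx=3,fy=3,interpolation=2); b=cv2.resize(b,None,fx=2.35,fy=3,interpolation=2)
o=np.zeros((500,800,3),np.uint8); o[:a.shape[0],:a.shape[1]]=a; o[:b.shape[0],395:395+b.shape[1]]=b[:,:405]
cv2.imwrite("pics/crop.png",np.clip(o*1.7,0,255).astype(np.uint8))
E
```

```text
(no output)
```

View pics/crop.png

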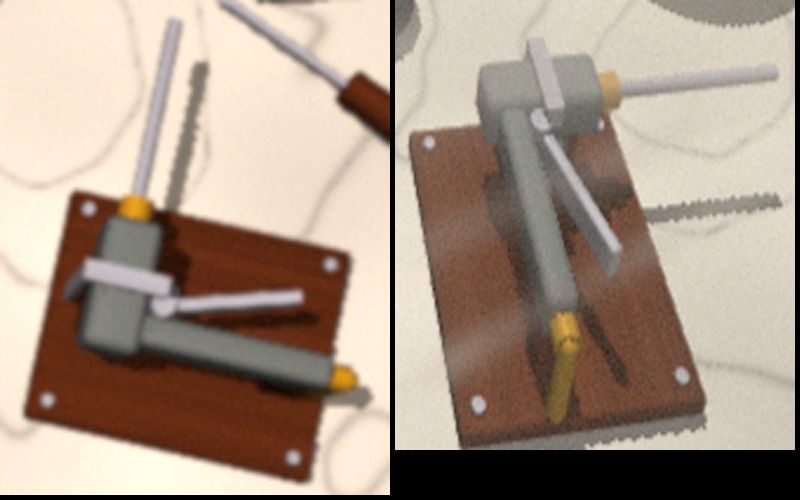

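```bash
cat > m.py <<'E'
from h import *
T=cam("top");S=cam("side")
t=lambda u,v:(350+u/3-.33,80+v/3-.33)
s=lambda u,v:(300+(u-395)/2.35-.3,255+v/3-.33)
pts=dict(tip=(t(175,20),s(775,72)),base=(t(142,197),s(620,87)),hinge=(t(163,306),s(541,118)),trtip=(t(302,297),s(618,247)),gripend=(t(331,374),s(565,306)),
 sFF=(t(88,208),s(600,124)),sFN=(t(330,264),s(682,376)),sBF=(t(47,400),s(429,143)),sBN=(t(293,457),s(478,405)))
P={}
for k,(a,b) in pts.items():
    p=tri(T,a,S,b);P[k]=p;print(k,p.round(4),"reproj err",np.linalg.norm(proj(T,p)-a).round(2))
def yaw(v):return np.degrees(np.arctan2(v[1],v[0]))
print("yaw nozzle",yaw(P['tip']-P['base']),"board",yaw(P['sFF']-P['sBF']),yaw(P['sFN']-P['sBN']),yaw(P['sFF']-P['sFN'])-90,yaw(P['sBF']-P['sBN'])-90)
# nozzle axis at z .065, mono from top
n0=ray(T,pts['base'][0],.065);n1=ray(T,pts['tip'][0],.065);print("top-plane base,tip",n0,n1,yaw(n1-n0),np.linalg.norm(n1-n0))
E
python3 m.py
```

```text
tip [ 0.7457 -0.2184  0.0637] reproj err 0.17
base [ 0.6352 -0.1922  0.0677] reproj err 0.05
hinge [ 0.5679 -0.199   0.0775] reproj err 0.27
trtip [ 0.5721 -0.2809  0.0751] reproj err 0.19
gripend [ 0.527  -0.2955  0.0738] reproj err 0.38
sFF [ 0.643  -0.1714  0.0131] reproj err 0.21
sFN [ 0.6034 -0.3219  0.0139] reproj err 0.11
sBF [ 0.5206 -0.1403  0.0139] reproj err 0.04
sBN [ 0.482  -0.2908  0.0143] reproj err 0.21
yaw nozzle -13.329615561147799 board -14.272542637283735 -14.37599583393756 -14.73278568668293 -14.37483725163716
top-plane base,tip [ 0.63577002 -0.19285641  0.065     ] [ 0.74548688 -0.21820575  0.065     ] -13.00951948909004 0.1126071887197879
```

Fit with gun yaw −14.3°:

| Feature | Squeeze point (x, y) |
|---|---|
| Hinge | (.546, −.240) |
| Grip end | (.546, −.2395) |

- The nozzle line lies 70 mm to the head side.
- The heights agree with 65 mm.

Approaching now.

Call:
move_arm --commands "1 3 -1.7 0 0 0 0;1 3 -1.7 0 0 0 0;1 3 -1.7 0 0 0 0;1 3 -1.7 0 0 0 0;1 3 -1.7 0 0 0 0;1 3 -1.7 0 0 0 0;1 3 -1.7 0 0 0 0;1 3 -1.7 0 0 0 0;1 3 -1.7 0 0 0 0;1 3 -1.7 0 0 0 0;1 3 -1.7 0 0 0 0;1 3 -1.7 0 0 0 0" --force 30

```text
t: 1.2
eef_pos: [0.5236, -0.2778, 0.2313]
tool_rot: [0.0, 0.977, 0.212, -0.0]
contact_force: [1.3, -1.0, 0.6]
gripper_width: 1.002
```

Call:
move_arm --commands "1 0 0 0 0 0 -6.4;1 0 0 0 0 0 -6.4;1 0 0 0 0 0 -6.4;1 0 0 0 0 0 -6.4;1 0 0 0 0 0 -6.4;1 0 0 0 0 0 -6.4;1 0 0 0 0 0 -6.4;1 0 0 0 0 0 -6.4;1 0 0 0 0 0 0;1 0 0 0 0 0 0"

```text
t: 2.03
eef_pos: [0.5228, -0.2793, 0.2311]
tool_rot: [-0.0, 0.791, 0.612, -0.0]
contact_force: [0.0, -0.8, -0.3]
gripper_width: 0.998
```

```bash
cat > g.py <<'E'
from h import *
from scipy.spatial.transform import Rotation as Ro
o=bot.get_obs();q=o["tool_rot"];R=Ro.from_quat([*q[1:],q[0]]).as_matrix()
print(o["t"],o["eef_pos"],"z",R[:,2].round(3),"y yaw",np.degrees(np.arctan2(R[1,1],R[0,1])))
print("shift cm to (S, .046):",R.T@(np.array([.5462,-.2396,.046])-o["eef_pos"])*100, o["contact_force"].round(2),o["gripper_width"])
E
python3 g.py
```

```text
2.0333 [ 0.52277649 -0.2793032   0.23113709] z [-0.  0. -1.] y yaw -14.494776527749442
shift cm to (S, .046): [ 4.42622814  1.279696   18.51427405] [ 0.05 -0.82 -0.25] 0.9978931618527752
```

Call:
move_arm --commands "1 1.5 0.4 2.5 0 0 0;1 1.5 0.4 2.5 0 0 0;1 1.4 0.5 2.5 0 0 0;1 0 0 1.5 0 0 0.2;1 0 0 0 0 0 0;1 0 0 0 0 0 0"

```text
t: 2.53
eef_pos: [0.5459, -0.2398, 0.1408]
tool_rot: [-0.001, 0.791, 0.611, -0.001]
contact_force: [-0.5, -0.6, 0.6]
gripper_width: 1.0
```

```bash
python3 g.py; python3 - <<'E'
from h import *
T=cam("top");S=cam("side")
a=cv2.resize(T[0][80:260,330:490],None,fx=2.4,fy=2.4,interpolation=2);b=cv2.resize(S[0][200:400,270:470],None,fx=2,fy=2,interpolation=2)
o=np.zeros((440,800,3),np.uint8);o[:a.shape[0],:a.shape[1]]=a;o[:400,395:795]=b
cv2.imwrite("pics/c2.png",np.clip(o[:,:,::-1]*1.7,0,255).astype(np.uint8))
E
```

```text
2.5333 [ 0.54587373 -0.23984364  0.1408012 ] z [-0.002  0.    -1.   ] y yaw -14.607710945913746
shift cm to (S, .046): [0.03368536 0.0435606  9.48004775] [-0.49 -0.63  0.56] 0.9999322083674964
```

View pics/c2.png

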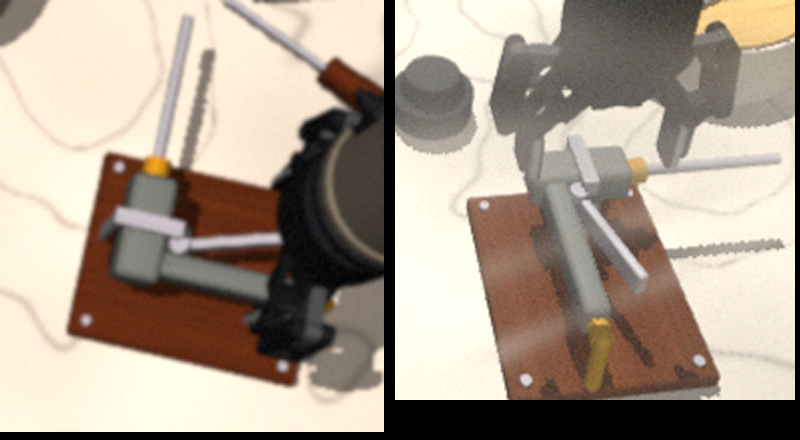

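The fingers straddle the gun: in side, the back finger is behind the grip and the front finger is beyond the lever. Descending next.

Call:
move_arm --commands "1 0 0 2 0 0 0;1 0 0 2 0 0 0;1 0 0 1.5 0 0 0;1 0 0 1.5 0 0 0.1;1 0 0 1 0 0 0.1;1 0 0 1 0 0 0;1 0 0 0.8 0 0 0;1 0 0 0 0 0 0;1 0 0 0 0 0 0"

```text
t: 3.38
eef_pos: [0.5466, -0.2399, 0.0435]
tool_rot: [0.0, 0.792, 0.611, 0.0]
contact_force: [-0.1, 0.6, -0.6]
gripper_width: 0.995
```

```bash
python3 g.py; python3 - <<'E'
from h import *
S=cam("side")
b=cv2.resize(S[0][180:400,250:480],None,fx=2.6,fy=2.6,interpolation=2)
cv2.imwrite("pics/c3.png",np.clip(b[:,:,::-1]*1.9,0,255).astype(np.uint8))
E
```

```text
3.3833 [ 0.54657801 -0.23992825  0.04348137] z [ 0. -0. -1.] y yaw -14.704644901671672
shift cm to (S, .046): [ 0.02214231 -0.04486464 -0.25186954] [-0.07  0.6  -0.6 ] 0.9953504933636916
```

View pics/c3.png

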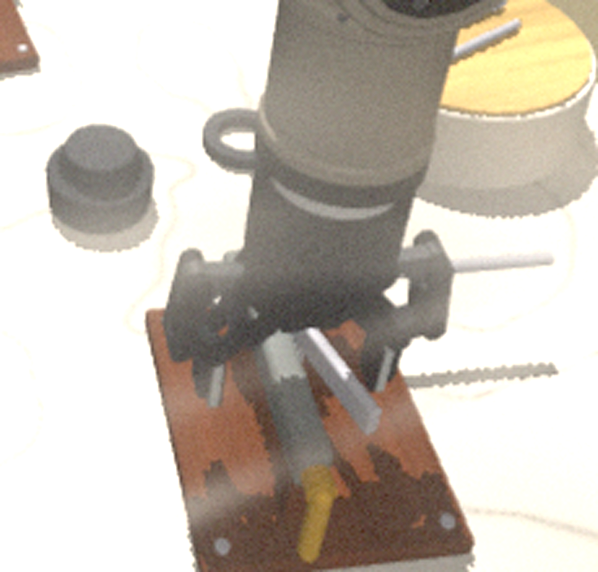

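No contact, and the fingers are on both sides. Fully in should show an opening of about 30/85 = 0.35. Squeezing.

Call:
move_arm --commands "0 0 0 0 0 0 0;0 0 0 0 0 0 0;0 0 0 0 0 0 0;0 0 0 0 0 0 0;0 0 0 0 0 0 0;0 0 0 0 0 0 0;0 0 0 0 0 0 0;0 0 0 0 0 0 0" --force 30

```text
t: 4.1
eef_pos: [0.5459, -0.2401, 0.0447]
tool_rot: [0.0, 0.792, 0.611, -0.001]
contact_force: [-5.3, 0.4, 11.4]
gripper_width: 0.345
```

```bash
python3 g.py; python3 - <<'E'
from h import *
S=cam("side")
b=cv2.resize(S[0][260:400,290:430],None,fx=4,fy=4,interpolation=2)
cv2.imwrite("pics/c4.png",np.clip(b[:,:,::-1]*1.9,0,255).astype(np.uint8))
E
```

```text
4.1 [ 0.54594633 -0.24009131  0.04465582] z [-0.001 -0.001 -1.   ] y yaw -14.706719548620596
shift cm to (S, .046): [ 0.05384237  0.01197994 -0.13447315] [-5.26  0.45 11.4 ] 0.34464726388804895
```

View pics/c4.png

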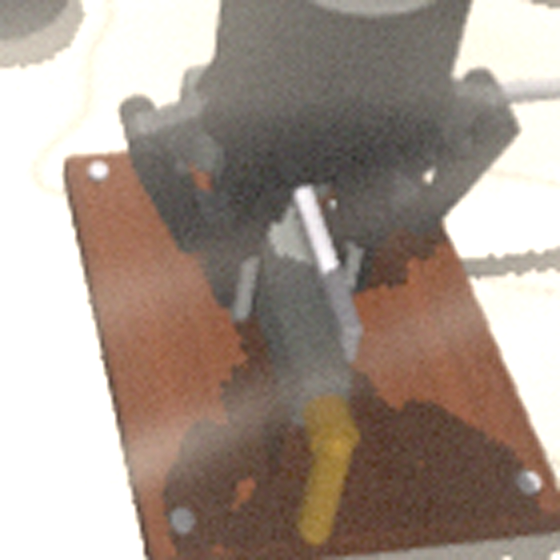

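The lever lies against the grip and the opening of 0.345 (29 mm) means it is fully in. I'll hold for the rest of the second, then release.

Call:
move_arm --commands "0 0 0 0 0 0 0;0 0 0 0 0 0 0;0 0 0 0 0 0 0;0 0 0 0 0 0 0;0 0 0 0 0 0 0;0 0 0 0 0 0 0;0 0 0 0 0 0 0;0 0 0 0 0 0 0;0 0 0 0 0 0 0;0 0 0 0 0 0 0"

```text
t: 4.98
eef_pos: [0.5459, -0.2401, 0.0446]
tool_rot: [0.0, 0.792, 0.611, -0.001]
contact_force: [-4.6, 0.4, 13.1]
gripper_width: 0.344
```

Call:
move_arm --commands "1 0 0 0 0 0 0;1 0 0 0 0 0 0;1 0 0 0 0 0 0;1 0 0 0 0 0 0;1 0 0 0 0 0 0;1 0 0 0 0 0 0;1 0 0 0 0 0 0;1 0 0 0 0 0 0;1 0 0 0 0 0 0;1 0 0 0 0 0 0"

```text
t: 5.82
eef_pos: [0.5463, -0.2398, 0.0433]
tool_rot: [-0.0, 0.792, 0.611, -0.0]
contact_force: [-0.4, -0.2, 0.1]
gripper_width: 0.999
```

```bash
python3 g.py
```

```text
5.8167 [ 0.54633103 -0.23983291  0.04327401] z [-0.  0. -1.] y yaw -14.697860214570273
shift cm to (S, .046): [ 0.01919285 -0.01863211 -0.27259665] [-0.38 -0.17  0.11] 0.9986795532050378
```

Opened with zero force. Now straight up, then a check.

Call:
move_arm --commands "1 0 0 -1 0 0 0;1 0 0 -1.5 0 0 0;1 0 0 -2 0 0 0;1 0 0 -2.5 0 0 0;1 0 0 -3 0 0 0;1 0 0 -3 0 0 0;1 0 0 -3 0 0 0;1 0 0 -2 0 0 0;1 0 0 0 0 0 0;1 0 0 0 0 0 0"

```text
t: 6.65
eef_pos: [0.5471, -0.24, 0.2252]
tool_rot: [0.001, 0.792, 0.611, 0.001]
contact_force: [0.2, 0.5, -1.1]
gripper_width: 0.998
```

```bash
python3 - <<'E'
from h import *
S=cam("side")
b=S[0][100:400,150:480]; b=cv2.resize(b,None,fx=1.9,fy=1.9,interpolation=2)
cv2.imwrite("pics/c5.png",np.clip(b[:,:,::-1]*1.7,0,255).astype(np.uint8))
# pixel change vs first picture around long trigger tip and short trigger
a=cv2.imread("pics/side0.png")[:,:,::-1]; d=np.abs(a.astype(int)-S[0]).max(2)
print("tip diff",d[320:345,385:400].mean(),"short",d[145:200,200:250].mean(),bot.get_obs()["eef_pos"])
E
```

```text
tip diff 11.738666666666667 short 11.998909090909091 [ 0.54620472 -0.23977073  0.22369126]
```

View pics/c5.png

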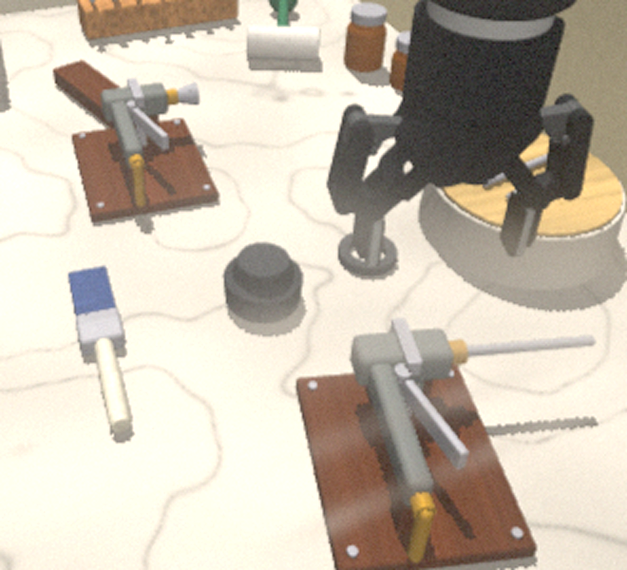

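The lever tip is back at about (393,339), where it started at about (395,338). The short gun is unchanged and the arm is clear.

```bash
python3 -c "from station import bot; print(bot.hand_in())"
```

```text
the job is handed in; nothing more can be done
None
```

I squeezed the long-nozzled gun's trigger fully in, held it for about a second, let it spring back out, and handed the job in at about 6.7 s.

- **Squeeze:** the opening stopped at 0.345 (about 29 mm), against the 30 mm expected for fully in. The picture showed the lever against the grip. It stayed at 0.344–0.345 for about a second, and the wrist readings while it was held were under 15 N.
- **Release:** the contact force fell to about zero when the gripper opened. After I raised the arm, the side picture showed the lever tip at (393, 339) px, against (395, 338) at the start, so it is back out to within my pixel reading.
- **Short-nozzled gun:** I never went near it, and it looks the same as in the first picture.
- **Weak check:** comparing pixels with the first picture gave about 12 grey levels of difference at both guns. I took that as image noise, so it proves little, and I judged the final state from the tip position and the picture.

No other check failed or disagreed.

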